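Check a laser-level prism over the lamp

TASK

On the prism bench, set the lamp's dimmer lever to the long middle mark, standing straight up, and let go of it. Then lift the five-sided prism out of the stand by its two frosted side faces only, with no finger on its clear or dark-coated faces, and finish still holding it upright in the light path, touching nothing but the fingers: its flat base centred over the lamp's lens, its clear upright face looking squarely at the screen and at the height of the middle of the screen's ring. Do not knock the prism against the bench, and leave everything else where it is.

Things in the scene. Friction and masses are not known exactly. Their poses are not given: they have to be found in the camera images.
- bench: fixed prism bench: aluminium rail 430 x 80, top 30 high, from x -235 to +195, carrying in a row the grey dimmer unit (95 x 84, top 75 high, centre x -172), the black upright lamp barrel (diameter 46, fins 60, flat top 110 high, x -60) and the white upright screen (120 wide, 91 to 221 high, front at x +170). Origin on the table under the rail, x along it from lamp to screen, z up
- lamp_lens (a point): centre of the lens (26 across) in the flat top of the lamp barrel, 110 above the table; the light, a beam 12 across, comes straight up out of it
- ring_centre (a point): centre of the black ring (radius 30) with a cross on the screen's front face, 156 above the table, 46 above the lens and 230 from it along the bench's x
- dimmer (a joint): angle of the dimmer lever in rad: 0 is straight up, at the long middle mark of its scale; positive leans towards the lamp, negative away from it; range -0.9 to 0.9, short marks at 0.45 and 0.9 either side. Starts leaning away from the lamp by 0.4 or more. Stays where it is left; takes about 2 N at the grip to move
- dimmer_pivot (a point): the lever's hinge axis (level, along the bench's y), on the middle line of the bench at x -170, 78 above the table, between two dark half-round cheeks of radius 28, together 34 wide along the bench's y
- dimmer_grip (a point): point inside the lever's round black grip (diameter 14), on the lever's axis 60 from the pivot; the grip reaches from 44 to 80 from the pivot, with a thin steel stem (diameter 8) below
- penta: five-sided glass prism, loose, about 115 g, standing on its 32 x 30 base in one pocket of the stand. Origin at the centre of its base, z up, x pointing out of its clear upright face, y along its 30 thickness. Outline in (x, z): (16,0) (16,32) (-16,45) (-29,32) (-16,0). Only the two five-sided frosted faces at y +15 and -15 may be touched. Centre of mass at x -6, z 22
- penta_face_left: its frosted five-sided face at y +15 (same origin and axes as the prism). The faces around the outline are not frosted: base, upright face at x +16 and the small slanting top rear one are clear, the other two slanting ones dark-coated
- penta_face_right: its frosted face at y -15, part of the prism (same origin and axes as the prism)
- penta_entry (a point): centre of the prism's base, where the light is to enter
- penta_exit (a point): centre of the prism's clear upright face, 16 above the base and 16 ahead of its centre along the prism's x, where the light leaves
- stand: grey prism stand, fixed: a plate 180 x 62, 12 thick, with three pockets (34 x 32, 4 deep) at x -58, 0 and +58 along its x. Origin centred on the table under it. The glass parts stand 8 above the table, all with x along the stand's x
- block: loose upright rectangular glass block, 32 x 30 x 45 high, in another pocket of the stand; stays there. Origin at the centre of its base
- wedge: loose three-sided glass prism, 32 x 30 x 32 high, in another pocket of the stand; stays there. Origin at the centre of its base
- groover: bystander: steel groover plate 150 x 90 lying flat with two wing bolts, 43 high, origin under its centre
- edger: bystander: steel hand edger 150 x 75 with a round wooden handle, 60 high, origin under its centre
- screwdriver: bystander: screwdriver 180 long with a black handle, lying on the table
- cleaner: bystander: small white bottle, diameter 44, 100 high, origin under its centre
- cell: bystander: empty aluminium prism cell, an open round cup, diameter 52, 24 high, origin under its centre
- carton: bystander: small carton 110 x 80 x 55 high, origin under its centre
Mind the look-alikes: they are no part of the job. What is shaped like the penta but blue is not meant.

How it is judged:
On the way, in this order (a step that is already met when the one before it is completed fails the run):
1. the dimmer lever stands at its middle mark and has been let go (value of joint dimmer between -0.1 and 0.1 rad and contact force between the arm and dimmer below 0.05 N), for 0.3 s.
2. the five-sided prism is lifted clear of the stand by its frosted faces (contact force between the fingers and penta_face_left above 0.5 N and contact force between the fingers and penta_face_right above 0.5 N and height (world z) of penta above 0.04 m and contact force between penta and stand below 0.05 N), for 0.2 s.
At the end, for the whole second after the job is handed in: Lever within 0.1 rad of upright. Prism held still on both frosted faces, clear of bench and stand, base centre within 8 mm of the lens axis, upright face towards the screen, square within 0.12 rad and within 12 mm of the height of the ring centre, prism upright within 0.12 rad (value of joint dimmer between -0.1 and 0.1 rad and contact force between the fingers and penta_face_left above 0.5 N and contact force between the fingers and penta_face_right above 0.5 N and horizontal distance between penta_entry and lamp_lens below 0.008 m and z of penta_exit in the frame of bench between 0.144 and 0.168 m and x of penta_exit in the frame of bench above -0.055 m and angle between the x axis of penta and the x axis of bench, either way round below 0.12 rad and angle between penta's own z axis and vertical below 0.12 rad and contact force between penta and bench below 0.05 N and contact force between penta and stand below 0.05 N and linear speed of penta below 0.02 m/s and angular speed of penta below 0.2 rad/s); the arm keeps its last pose, push and grip.
It fails at once if a finger or the arm touches a clear or coated face of the prism (contact force between any of the fingers, the arm and penta_c0 above 0.5 N).
It fails at once if the prism is knocked against the bench (contact force between penta and bench above 1 N).
It fails at once if another glass part is disturbed (distance of any of block, wedge from where it was at the start of the episode above 0.015 m).
It fails at once if a bystander is pushed away (distance of any of groover, edger, screwdriver, cleaner, cell, carton from where it was at the start of the episode above 0.02 m).
It also fails if it takes over 54 s, if anything falls off the work surface, if the arm or the gripper's body presses on something with over 40 N, if the wrist force passes 120 N, or if a joint passes its speed limit or range.

ROBOT

A 6-joint arm with a two-finger parallel gripper is mounted at the origin on the work surface. World frame = base frame: x ahead of the robot, y to its left, z up, the work surface at z = 0. Lengths are in m, angles in rad, forces in N, time in s.
With the tool pointing down it reaches from about 0.425 to 0.95 m from the base axis. Payload 3.5 kg.
Tool frame: the origin (TCP) lies midway between the tips of the shut fingers; the grasp point (between the pads) lies 19 mm behind it (ctrl.tcp_to_grasp is the distance from the TCP to the grasp point, in m); z points along the fingers, x is the direction in which the jaws open and shut, and the axes are right-handed (so a half turn about z gives the same grasp; the last joint's range is limited). The gripper opens to 85 mm and grips with 20 to 120 N. Pads are 22 mm wide; open, the fingers measure 114 mm over their backs; the gripper's body (76 mm by 85 mm) begins 54 mm behind the grasp point. The pads swing forward as they close: fully open they stand 13 mm farther back than shut.
Start: joints at [1.055, 0.286, 1.577, -0, 1.279, -0.15], TCP at [0.241, 0.63, 0.231] pointing down, gripper open.
Joint ranges: [-2.77, 2.77], [-0.9, 2.22], [0.21, 2.48], [-1.53, 4.67], [0.24, 2.81], [-2.84, 2.84]. Speed limits (rad/s): [2.79, 2.79, 3.14, 3.14, 3.14, 3.14].

INTERFACE

Orientations are given as a unit quaternion [x, y, z, w].
In Python, from plant import ctrl, cams, workorder, spotter gives the robot as it stands. The module is installed in compiled form; this text tells all that it offers.
- The arm moves only by the tool send_rows, never from a script. Its argument "motion" is one flat list of numbers, 5 for each row, row after row: the shift along the tool's x, y, z in cm, then the turn about the tool's z in rad, then the finger opening in cm, from 0 to 8.54. In form: [tx, ty, tz, spin, gripper, tx, ty, tz, spin, gripper, ...]. A call has 1 to 12 rows; each row shifts and turns the pose as measured when the row begins, along the tool's axes as they then stand; what a row does not reach is not made up. A row lasts 1/10 s, in which the tool goes at most 50 mm and 8.59 degrees, less where a joint would pass 70% of its speed; a pose out of reach is approached as far as the arm can. A call is refused whole if a number of a shift passes 5 or a number of a turn 0.15, either way. A call with a gripper value outside its range is refused whole. The fingers move at their own pace and stop on an object; "grip_force" is the grip in N (left out, the last holds). Time passes only in rows, so rows that do not move let the fingers close. It gives the time, the measured TCP pose, the force and the opening at its end, in the units of the state.
- ctrl.get_state(): the state, without advancing time (a new reading comes with each control period).
- cams.read_camera(name): name is "scene" or "side" or "wrist"; returns (picture, depth): 480x640x3 uint8, red, green, blue; 480x640 float32, m along the optical axis (not along the pixel's ray), 0 where there is no reading.
- cams.camera_params(name): a dict with "fx", "fy", "cx", "cy" (pixels), "xyz" and "attitude" of the camera in the world; the wrist camera has in their place "mount" (4x4, takes a point from camera to tool coordinates, whose origin is the TCP and whose axes are the tool frame's). Camera axes: x right, y down, z forward; pixel columns grow to the right and rows downward; lengths in m; the calibration is good to about 2 mm. A picture is of the moment at which its call begins: read the wrist's pose just before it. camera_params takes no time and is no camera call.
- workorder.sign_off(): hands the job in, once; it reports no verdict.
Trained networks look in the newest picture that a camera, given by its name, has taken for a name from the list of things; names that differ only in an ending like _2 or _b are one class to them, and where a whole thing is asked for, a point or a joint stands for the part that bears it (a point fixed in the world has none). Each returns a list of dicts, best first, with "conf" (0 to 1); they miss things now and then, are a little off and sometimes report something else, mostly with a low value. They report only what shows in the picture. A call takes as long as a camera call. They do not tell look-alikes from the thing itself.
- spotter.trace(target, camera): "mask" (480x640 bool, what is visible of it) and "bbox" ([left, top, width, height] in pixels, round what is visible of it).
The state is a dict: "time": time; "qpos": joint angles; "dq": joint speeds; "joint_efforts": joint torques, N m; "eef_pos": TCP position; "tcp_rot": TCP orientation; "contact_force": force on the tool from outside, world axes, zero at the start; "wrist_torque": the same for the moment, N m; "opening": opening from 0.0 (shut) to 1.0 (fully open).
Only numpy, scipy, OpenCV 4.12 (cv2) and the standard library are available. Lean on these libraries where they do the work, as an engineer would, in place of code of your own. Each camera call takes 0.05 s, during which the arm holds its last target.

## Working session

There is one attempt and no reset: what is moved stays moved. The work goes in short steps, Python scripts to look and compute and a tool call to move; the robot and the scene stay as the last step left them, time stands still between calls to the robot, and variables do not carry over. Pictures are saved under pics/ and viewed, and the job is handed in when it is done.

Besides the shell and the picture viewer there is one more tool, called after ">>>" as name(argument=value, ...), one argument or row to a line, values as JSON. send_rows: Moves the arm, as the interface text tells. Its arguments: {"type":"object","properties":{"motion":{"type":"array","items":{"type":"number"}},"grip_force":{"type":"number"}},"required":["motion"]}

```bash
mkdir -p pics; cat > h.py <<'E'
import numpy as np,cv2
from scipy.spatial.transform import Rotation as R
from plant import ctrl,cams,workorder,spotter
def K(n):
    p=cams.camera_params(n); return p
def pose():
    s=ctrl.get_state(); T=np.eye(4); T[:3,:3]=R.from_quat(s['tcp_rot']).as_matrix(); T[:3,3]=s['eef_pos']; return T
def camT(n,T=None):
    p=K(n)
    if n=='wrist': return (pose() if T is None else T)@np.array(p['mount'])
    M=np.eye(4); a=np.array(p['attitude'])
    M[:3,:3]=a if a.shape==(3,3) else R.from_quat(a).as_matrix(); M[:3,3]=p['xyz']; return M
def cloud(n,d,M):
    p=K(n); v,u=np.mgrid[:480,:640]
    c=np.stack([(u-p['cx'])/p['fx']*d,(v-p['cy'])/p['fy']*d,d],-1)
    w=c@M[:3,:3].T+M[:3,3]; w[d<=0]=np.nan; return w
def proj(n,P,M):
    p=K(n); c=(np.atleast_2d(P)-M[:3,3])@M[:3,:3]
    return np.stack([p['fx']*c[:,0]/c[:,2]+p['cx'],p['fy']*c[:,1]/c[:,2]+p['cy']],-1)
def save(n,im): cv2.imwrite('pics/'+n,im[:,:,::-1])
E
python3 - <<'E'
from h import *
print(ctrl.get_state()); print(ctrl.tcp_to_grasp)
for n in('scene','side','wrist'):
    print(n,K(n))
    T=camT(n); im,d=cams.read_camera(n); save(n+'0.png',im); np.savez('pics/'+n+'0.npz',im=im,d=d,M=T)
E
```

```text
{'time': 0.0, 'qpos': array([ 1.05498966e+00,  2.87231200e-01,  1.57818656e+00,  6.04519290e-06,
        1.27859784e+00, -1.49997145e-01]), 'dq': array([-0.00097254, -0.0003053 ,  0.00157093, -0.001199  , -0.00053121,
        0.00184698]), 'joint_efforts': array([ 2.53840284e-03, -4.05977225e+01, -2.92632312e+01, -5.43109707e-05,
        5.85250804e-03,  9.43038202e-06]), 'eef_pos': array([0.24109062, 0.62976859, 0.22989831]), 'tcp_rot': array([ 8.23925061e-01,  5.66697473e-01, -1.09081142e-03,  5.27067160e-04]), 'contact_force': array([0.07273118, 0.22346582, 0.42521142]), 'wrist_torque': array([-0.03790008,  0.01079999,  0.00566815]), 'opening': 1.0044349824130407}
0.0187
scene {'fx': 486.3977855124672, 'fy': 486.3977855124672, 'cx': 306.4995444974853, 'cy': 240.74954585600463, 'xyz': array([0.99901095, 0.74936098, 1.05277934]), 'attitude': array([ 0.2195461 ,  0.90492561, -0.35344119, -0.08937825])}
side {'fx': 453.6368710433991, 'fy': 453.6368710433991, 'cx': 320.9698837839514, 'cy': 237.23801495288154, 'xyz': array([ 0.0305642 , -0.67904807,  0.67087908]), 'attitude': array([ 0.82281601, -0.29565444,  0.16610588, -0.45603849])}
wrist {'fx': 421.96175727623483, 'fy': 421.96175727623483, 'cx': 315.5024053558425, 'cy': 243.55668111811417, 'mount': array([[ 9.99999589e-01,  3.75469174e-04,  8.25589679e-04,
        -1.18935128e-03],
       [-6.03105199e-04,  9.55149791e-01,  2.96122462e-01,
        -7.66043616e-02],
       [-6.77376954e-04, -2.96122838e-01,  9.55149625e-01,
        -1.42828311e-01],
       [ 0.00000000e+00,  0.00000000e+00,  0.00000000e+00,
         1.00000000e+00]])}
```

View pics/scene0.png

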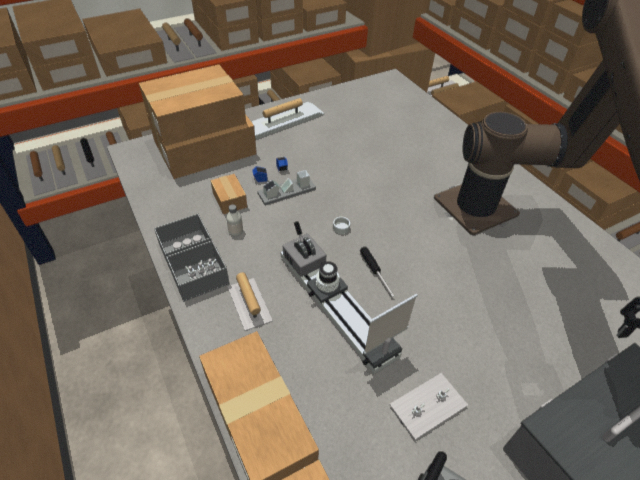

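View pics/side0.png

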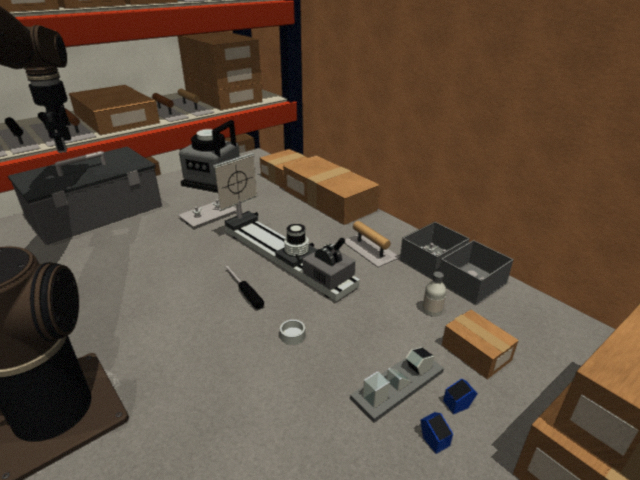

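View pics/wrist0.png

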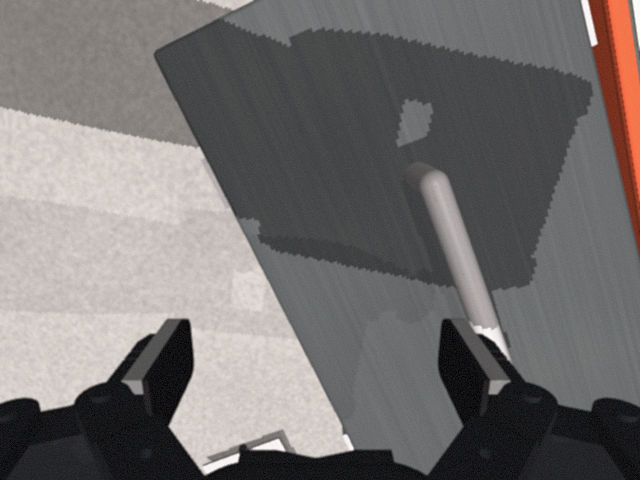

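Scene: the bench has its lamp at about (328,270), dimmer at (303,245) and screen at (390,320). The stand is at about (287,187), with two blue look-alikes at (260,173) and (282,163). In the side view the stand is at (398,385). Next I enlarge and measure.

```bash
python3 - <<'E'
from h import *
a=np.load('pics/scene0.npz');b=np.load('pics/side0.npz')
c1=cv2.resize(a['im'][140:215,225:345],None,fx=6,fy=6,interpolation=cv2.INTER_CUBIC)[:,:720]
c2=cv2.resize(b['im'][330:455,340:480],None,fx=5,fy=5,interpolation=cv2.INTER_CUBIC)
save('c1.png',c1);save('c2.png',c2[:600])
save('c3.png',cv2.resize(b['im'][130:310,200:380],None,fx=3.3,fy=3.3,interpolation=cv2.INTER_CUBIC))
for n,z in(('scene',a),('side',b)):
    w=cloud(n,z['d'],z['M'])
    for t in('stand','bench','penta','block','wedge','dimmer','dimmer_grip','lamp_lens'):
        try: r=spotter.trace(t,n)
        except Exception as e: print(t,e); continue
        for q in r[:3]:
            m=q['mask']; p=w[m]; p=p[~np.isnan(p[:,0])]
            print(n,t,round(q['conf'],2),q['bbox'],np.round(np.median(p,0),3) if len(p) else None, np.round(np.percentile(p,[2,98],axis=0),3).tolist() if len(p) else '')
    print(ctrl.get_state()['time'])
E
```

```text
scene stand 0.74 [256.3, 180.3, 55.9, 23.5] [ 0.504 -0.313  0.012] [[0.423, -0.358, 0.003], [0.589, -0.301, 0.018]]
scene bench 0.65 [281.1, 222.9, 132.2, 149.0] [0.592 0.176 0.049] [[0.519, -0.062, 0.01], [0.639, 0.337, 0.218]]
scene bench 0.65 [259.5, 179.3, 18.4, 17.4] [ 0.559 -0.327  0.039] [[0.535, -0.349, 0.011], [0.577, -0.32, 0.054]]
scene bench 0.27 [357.6, 248.9, 33.6, 47.9] [0.432 0.064 0.021] [[0.418, 0.005, 0.009], [0.441, 0.172, 0.029]]
scene penta 0.69 [253.4, 163.8, 15.9, 17.2] [ 0.555 -0.42   0.033] [[0.535, -0.445, -0.0], [0.575, -0.409, 0.047]]
scene penta 0.67 [264.5, 177.6, 14.7, 22.7] [ 0.558 -0.327  0.04 ] [[0.533, -0.386, 0.004], [0.577, -0.32, 0.054]]
scene block 0.19 [292.1, 222.7, 12.4, 16.7] [ 0.601 -0.051  0.131] [[0.595, -0.062, 0.107], [0.607, -0.038, 0.15]]
scene wedge 0.63 [281.9, 220.6, 135.3, 151.5] [0.592 0.176 0.049] [[0.517, -0.061, 0.013], [0.639, 0.337, 0.219]]
scene wedge 0.56 [282.1, 176.6, 12.4, 15.2] [ 0.499 -0.332  0.025] [[0.472, -0.382, 0.006], [0.517, -0.318, 0.043]]
scene dimmer 0.64 [293.3, 219.6, 12.0, 21.2] [ 0.601 -0.052  0.132] [[
[... 1422 characters left out ...]
4]]
side wedge 0.34 [215.0, 156.1, 145.6, 144.3] [0.566 0.107 0.062] [[0.511, -0.087, 0.01], [0.631, 0.322, 0.212]]
side dimmer 0.58 [331.4, 237.5, 12.0, 13.8] [ 0.594 -0.06   0.132] [[0.591, -0.071, 0.106], [0.602, -0.043, 0.146]]
side dimmer 0.5 [409.0, 349.1, 25.2, 25.8] [ 0.543 -0.344  0.041] [[0.53, -0.353, 0.01], [0.573, -0.322, 0.052]]
side dimmer_grip 0.69 [343.7, 220.8, 53.5, 45.7] [0.773 0.008 0.004] [[0.741, -0.054, -0.0], [0.81, 0.087, 0.06]]
side dimmer_grip 0.39 [331.7, 241.3, 8.9, 10.5] [ 0.594 -0.059  0.131] [[0.591, -0.071, 0.105], [0.601, -0.041, 0.146]]
side lamp_lens 0.61 [214.0, 151.4, 147.0, 150.5] [0.566 0.106 0.062] [[0.511, -0.087, 0.011], [0.629, 0.322, 0.211]]
0.95
```

```bash
ls pics
```

```text
c1.png
c2.png
c3.png
scene0.npz
scene0.png
side0.npz
side0.png
wrist0.npz
wrist0.png
```

View pics/c1.png

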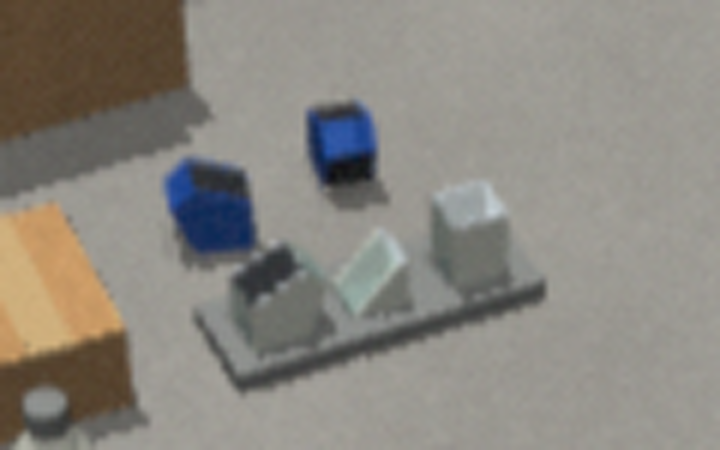

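View pics/c2.png

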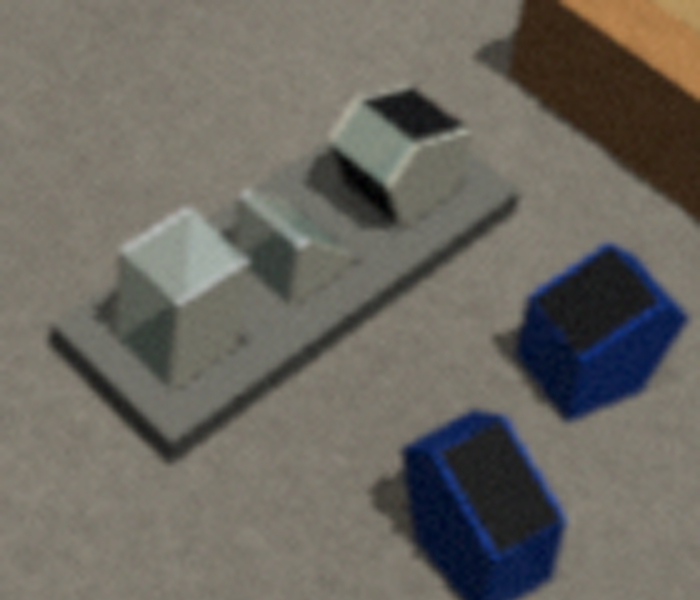

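View pics/c3.png

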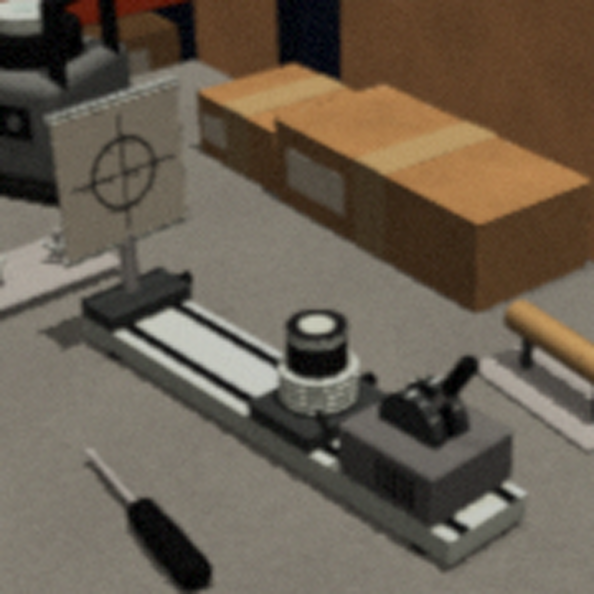

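The penta meant is the clear prism with a dark coat in the stand, at scene (270,188) and side (420,360). It is five-sided and sits at the carton end, with its undercut side towards the wedge, so its x points towards the carton. The blue ones, at scene (260,173) and (282,163), stand on the table and are look-alikes. Next I fit the bench, stand and lever.

```bash
python3 - <<'E'
from h import *
for n in('scene','side'):
    z=np.load(f'pics/{n}0.npz'); w=cloud(n,z['d'],z['M']).reshape(-1,3); w=w[~np.isnan(w[:,0])]
    def box(x0,x1,y0,y1,z0,z1): return w[(w[:,0]>x0)&(w[:,0]<x1)&(w[:,1]>y0)&(w[:,1]<y1)&(w[:,2]>z0)&(w[:,2]<z1)]
    t=box(.4,.7,.15,.3,-.02,.012); print(n,'table z',np.median(t[:,2]))
    p=box(.50,.66,.0,.12,.102,.122); print('lamp top',len(p),p.mean(0),p.min(0),p.max(0))
    p=box(.50,.68,-.12,.03,.066,.084); r=cv2.minAreaRect((p[:,:2]*1000).astype(np.float32)); print('dimmer top',len(p),r)
    p=box(.45,.62,.22,.36,.1,.215); c=p.mean(0); 
    for _ in range(5):
        u,s,v=np.linalg.svd(p-c); nn=v[2]; k=abs((p-c)@nn)<.006; p=p[k]; c=p.mean(0)
    print('screen',len(p),c,nn,np.degrees(np.arctan2(nn[1],nn[0])),p.min(0),p.max(0))
    p=box(.5,.68,-.12,.02,.108,.165);
    u,s,v=np.linalg.svd(p-p.mean(0)); print('lever',len(p),p.mean(0),v[0],p.min(0),p.max(0))
    p=box(.38,.62,-.40,-.28,.007,.017); r=cv2.minAreaRect((p[:,:2]*1000).astype(np.float32)); print('stand',len(p),r)
    p=box(.40,.64,-.10,.35,.024,.036); r=cv2.minAreaRect((p[:,:2]*1000).astype(np.float32)); print('rail',len(p),r)
    for t in('carton','cleaner','cell','screwdriver'):
        cams.read_camera(n) if t=='carton' else 0
        for q in spotter.trace(t,n)[:1]:
            pp=cloud(n,z['d'],z['M'])[q['mask']]; pp=pp[~np.isnan(pp[:,0])]; print(t,round(q['conf'],2),np.percentile(pp,[3,50,97],axis=0).round(3).tolist())
E
```

```text
scene table z 0.0006068760188159272
lamp top 246 [0.58827233 0.08751227 0.10995983] [0.56333046 0.06137974 0.10205018] [0.61061199 0.11008277 0.11669591]
dimmer top 627 ((598.5250244140625, -24.957908630371094), (85.13687896728516, 98.26324462890625), 4.779897689819336)
screen 1042 [0.56387478 0.31882505 0.15891762] [-0.0926443   0.99569775  0.00174131] 95.31575827807228 [0.50533166 0.31200033 0.10007477] [0.61985818 0.32545929 0.21484485]
lever 86 [ 0.60080471 -0.05113798  0.13093056] [-0.14495648  0.59743929 -0.78870395] [ 0.58154017 -0.06838021  0.10807806] [ 0.60763594 -0.01601256  0.14986758]
stand 456 ((492.4496154785156, -344.2137756347656), (106.42456817626953, 198.93182373046875), 87.14653778076172)
rail 1960 ((516.420654296875, 121.08789825439453), (228.43492126464844, 433.62042236328125), 2.9940285682678223)
carton 0.92 [[0.645, -0.432, 0.009], [0.685, -0.359, 0.055], [0.723, -0.323, 0.06]]
cleaner 0.74 [[0.694, -0.323, 0.002], [0.719, -0.231, 0.052], [0.737, -0.221, 0.101]]
cell 0.51 [[0.406, -0.134, 0.002], [0.426, -0.111, 0.012], [0.454, -0.086, 0.027]]
screwdriver 0.56
[... 536 characters left out ...]
-0.05970222  0.13155324] [-0.13422885  0.51830418 -0.84459659] [ 0.59047338 -0.07085898  0.10943665] [ 0.60375805 -0.0412851   0.147581  ]
stand 1636 ((500.0142822265625, -335.4690246582031), (64.85050964355469, 182.4664306640625), 87.82215881347656)
rail 1523 ((521.9779052734375, 120.13626861572266), (226.16111755371094, 427.1331787109375), 1.1681849956512451)
carton 0.93 [[0.638, -0.436, 0.005], [0.657, -0.391, 0.053], [0.713, -0.329, 0.056]]
cleaner 0.69 [[0.692, -0.265, 0.004], [0.702, -0.251, 0.052], [0.723, -0.229, 0.099]]
cell 0.96 [[0.401, -0.137, 0.001], [0.427, -0.11, 0.012], [0.448, -0.089, 0.024]]
screwdriver 0.97 [[0.409, 0.0, 0.004], [0.42, 0.039, 0.021], [0.434, 0.122, 0.025]]
```

Fits agree. Bench yaw is about 95°, the lens is near (0.586,0.086), the pivot near (0.596,-0.024), and the lever leans about -0.55. The stand centre is about (0.500,-0.336), yaw about -2°. First I lift and turn the tool.

>>> send_rows(
  motion=[0,0,-1,0.14,8.5,0,0,-1,0.14,8.5,0,0,-1,0.14,8.5,0,0,-1,0.14,8.5,0,0,-1,0.14,8.5,0,0,-1,0.14,8.5,0,0,-1,0.14,8.5,0,0,-1,0.14,8.5],
)

```text
time: 2.25
eef_pos: [0.2409, 0.6293, 0.3111]
tcp_rot: [1.0, 0.02, -0.001, 0.002]
contact_force: [1.1, -0.4, -0.3]
opening: 0.995
```

```bash
cat >> h.py <<'E'
def delta(target,theta=None):
    """tool-frame shift in cm to world target (TCP), spin needed for tool-x yaw theta"""
    T=pose(); d=T[:3,:3].T@(np.array(target)-T[:3,3])*100
    th=np.arctan2(T[1,0],T[0,0])
    print('tcp',T[:3,3].round(4),'yaw',th.round(4),'tilt',np.degrees(np.arccos(-T[2,2])).round(2),'t',ctrl.get_state()['time'].round(2) if hasattr(ctrl.get_state()['time'],'round') else ctrl.get_state()['time'],'op',ctrl.get_state()['opening'])
    sp=None if theta is None else (th-theta+np.pi)%(2*np.pi)-np.pi
    print('shift cm',d.round(2),'spin',sp)
E
python3 -c "
from h import *
delta([.596,-.06,.26],.0915)"
```

```text
tcp [0.2409 0.6293 0.3111] yaw 0.0398 tilt 0.33 t 2.25 op 0.9945634756344928
shift cm [32.76 70.27  5.36] spin -0.051729968959213224
```

>>> send_rows(
  motion=[1.8,3.9,0,-0.05,8.5,1.8,3.9,0,0,8.5,1.8,3.9,0,0,8.5,1.8,3.9,0,0,8.5,1.8,3.9,0,0,8.5,1.8,3.9,0,0,8.5,1.8,3.9,0,0,8.5,1.8,3.9,0,0,8.5,1.8,3.9,0,0,8.5],
)

```text
time: 3.15
eef_pos: [0.4357, 0.2865, 0.3146]
tcp_rot: [0.999, 0.049, 0.002, -0.001]
contact_force: [0.5, -0.1, 0.3]
opening: 0.994
```

```bash
python3 -c "
from h import *
delta([.596,-.06,.26],.0915)"
```

```text
tcp [0.4357 0.2865 0.3146] yaw 0.0987 tilt 0.2 t 3.15 op 0.9944466813357642
shift cm [12.52 36.07  5.45] spin 0.007234421779351852
```

>>> send_rows(
  motion=[1.4,4.0,0,0,8.5,1.4,4.0,0,0,8.5,1.4,4.0,0,0,8.5,1.4,4.0,0.5,0,8.5,1.4,4.0,1,0,8.5,1.4,4.0,1,0,8.5,1.4,4.0,1,0,8.5,1.4,4.0,1,0,8.5,1.3,4.0,1,0,8.5,0,0,0,0,8.5],
)

```text
time: 4.15
eef_pos: [0.6024, -0.0794, 0.2614]
tcp_rot: [0.999, 0.046, 0.006, -0.001]
contact_force: [0.1, -0.2, -0.1]
opening: 0.996
```

```bash
python3 - <<'E'
from h import *
delta([.596,-.06,.26],.0915)
M=camT('wrist'); im,d=cams.read_camera('wrist'); save('w1.png',im); np.savez('pics/w1.npz',im=im,d=d,M=M)
w=cloud('wrist',d,M)
for t in('dimmer','dimmer_grip'):
    for q in spotter.trace(t,'wrist')[:2]:
        p=w[q['mask']]; p=p[~np.isnan(p[:,0])]; print(t,q['conf'],q['bbox'],np.percentile(p,[3,50,97],axis=0).round(4).tolist())
E
```

```text
tcp [ 0.6024 -0.0794  0.2614] yaw 0.0926 tilt 0.74 t 4.15 op 0.9962272065204828
shift cm [-0.46 -1.99  0.13] spin 0.0010841640750962611
dimmer 0.74 [298.6, 157.9, 27.0, 64.9] [[0.5924, -0.0697, 0.1012], [0.5984, -0.0539, 0.1354], [0.6054, -0.0367, 0.1482]]
dimmer_grip 0.63 [302.4, 154.1, 19.7, 70.1] [[0.5922, -0.0703, 0.075], [0.5984, -0.0541, 0.1344], [0.6056, -0.0358, 0.1481]]
```

View pics/w1.png

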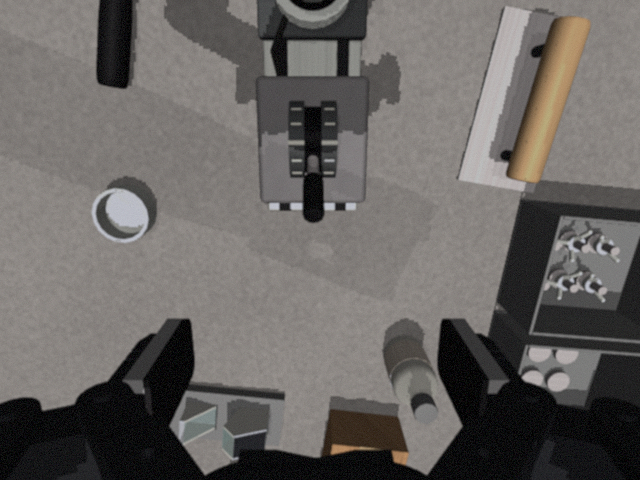

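The wrist view shows the lever's grip at (313,195), leaning away from the lamp (off the top of the picture); the lamp barrel is at (313,5). I align and descend.

>>> send_rows(
  motion=[-0.2,-1,2,0,8.5,-0.2,-1,3,0,8.5,0,0,3,0,8.5,0,0,1,0,8.5,0,0,0,0,8.5],
)

```text
time: 4.8
eef_pos: [0.5984, -0.0472, 0.1783]
tcp_rot: [0.999, 0.053, 0.013, -0.0]
contact_force: [0.2, -0.4, 0.5]
opening: 0.995
```

```bash
python3 - <<'E'
from h import *
delta([.599,-.059,.110],.0915)
M=camT('wrist'); im,d=cams.read_camera('wrist'); save('w2.png',im); np.savez('pics/w2.npz',im=im,d=d,M=M)
w=cloud('wrist',d,M).reshape(-1,3); w=w[~np.isnan(w[:,0])]
L=np.array([.586,.0855]); bx=np.array([-.0915,.9958]); by=np.array([-.9958,-.0915])
b=np.c_[(w[:,:2]-L)@bx-.06,(w[:,:2]-L)@by,w[:,2]]
k=(abs(b[:,1])<.03)&(b[:,0]<-.12)&(b[:,0]>-.24)&(b[:,2]>.11)&(b[:,2]<.16); print('grip pts in bench',k.sum(),np.percentile(b[k],[2,50,98],axis=0).round(4))
k=(abs(b[:,1])<.06)&(b[:,0]<-.10)&(b[:,0]>-.24)&(b[:,2]>.07)&(b[:,2]<.08); print('unit top',k.sum(),np.percentile(b[k],[1,50,99],axis=0).round(4))
E
```

```text
tcp [ 0.5984 -0.0472  0.1783] yaw 0.1063 tilt 1.51 t 4.8 op 0.9947694081727756
shift cm [-0.25  1.18  6.82] spin 0.014783127612040925
grip pts in bench 2128 [[-2.149e-01 -6.400e-03  1.117e-01]
 [-2.003e-01  2.000e-04  1.362e-01]
 [-1.873e-01  6.600e-03  1.484e-01]]
unit top 15012 [[-0.2169 -0.0408  0.0718]
 [-0.1614  0.0034  0.075 ]
 [-0.1249  0.0412  0.0768]]
```

View pics/w2.png

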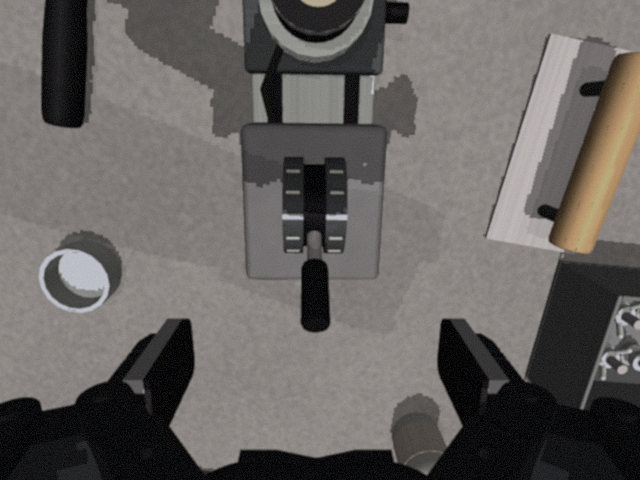

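>>> send_rows(
  motion=[-0.1,0.6,1,0.015,8.5,-0.1,0.6,2,0,8.5,0,0,2,0,8.5,0,0,1.5,0,8.5,0,0,0.4,0,8.5,0,0,0,0,8.5],
)

```text
time: 5.45
eef_pos: [0.6059, -0.0621, 0.1163]
tcp_rot: [0.999, 0.044, 0.022, 0.003]
contact_force: [0.0, 0.4, -0.7]
opening: 0.995
```

```bash
python3 - <<'E'
from h import *
delta([.599,-.059,.110],.0915)
E
```

```text
tcp [ 0.6059 -0.0621  0.1163] yaw 0.089 tilt 2.5 t 5.45 op 0.9952632517150776
shift cm [-0.69 -0.38  0.6 ] spin -0.0025377055395732206
```

Tool tilt is creeping (2.5°). I test whether idle rows drift before continuing.

>>> send_rows(
  motion=[0,0,0,0,8.5,0,0,0,0,8.5,0,0,0,0,8.5,0,0,0,0,8.5],
)

```text
time: 5.85
eef_pos: [0.6078, -0.0627, 0.1197]
tcp_rot: [0.999, 0.044, 0.024, 0.003]
contact_force: [0.3, 0.3, -0.0]
opening: 0.994
```

```bash
cat >> h.py <<'E'
def st():
    T=pose(); print('toolz',T[:3,2].round(4),'q',ctrl.get_state()['qpos'].round(4))
E
python3 - <<'E'
from h import *
delta([.599,-.059,.110],.0915); st()
E
```

```text
tcp [ 0.6078 -0.0627  0.1197] yaw 0.089 tilt 2.79 t 5.85 op 0.9935823422980637
shift cm [-0.89 -0.45  0.92] spin -0.0025254288787239787
toolz [ 0.0485 -0.0046 -0.9988] q [-0.2722  0.2364  1.8544  0.0103  1.0029 -0.3663]
```

>>> send_rows(
  motion=[-0.5,-0.25,0.6,0,8.5,-0.4,-0.2,0.5,0,8.5,0,0,0.1,0,5],
)

```text
time: 6.15
eef_pos: [0.5986, -0.0587, 0.107]
tcp_rot: [0.999, 0.044, 0.025, 0.004]
contact_force: [-0.7, 1.0, -0.5]
opening: 0.852
```

```bash
python3 - <<'E'
from h import *
delta([.599,-.059,.110],.0915); st()
E
```

```text
tcp [ 0.5986 -0.0587  0.107 ] yaw 0.0892 tilt 2.87 t 6.15 op 0.8519265701189929
shift cm [ 0.05  0.04 -0.29] spin -0.0023290866635239382
toolz [ 0.0498 -0.0049 -0.9987] q [-0.2698  0.2325  1.8853  0.0104  0.9745 -0.3644]
```

>>> send_rows(
  motion=[0,0,0,0,1,0,0,0,0,1,0,0,0,0,1,0,0,0,0,1,0,0,0,0,1],
  grip_force=20,
)

```text
time: 6.65
eef_pos: [0.6018, -0.0579, 0.107]
tcp_rot: [0.999, 0.045, 0.03, 0.003]
contact_force: [-1.7, 0.1, 0.3]
opening: 0.162
```

```bash
python3 - <<'E'
from h import *
delta([.596,-.024,.121],.0915); st()
im,d=cams.read_camera('wrist'); save('w3.png',im)
E
```

```text
tcp [ 0.6018 -0.0579  0.107 ] yaw 0.0901 tilt 3.4 t 6.65 op 0.16169933440618753
shift cm [-0.19 -3.41 -1.45] spin -0.0014228412935817225
toolz [ 0.0592 -0.0041 -0.9982] q [-0.2685  0.2341  1.8836  0.0143  0.9656 -0.3661]
```

View pics/w3.png

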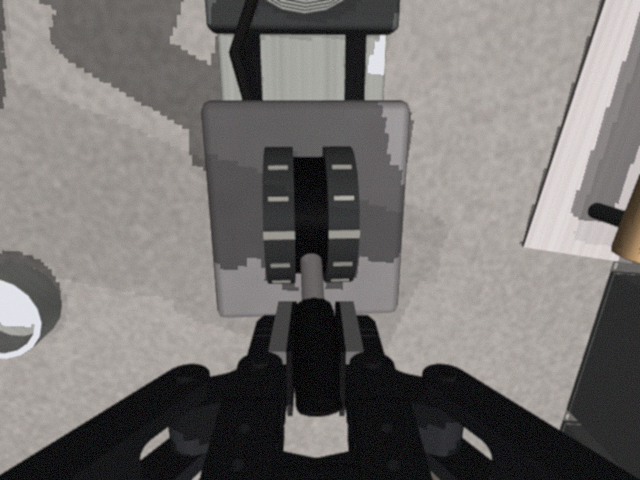

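>>> send_rows(
  motion=[0,-0.8,-0.46,0,1,0,-0.87,-0.34,0,1,0,-0.9,-0.2,0,1,0,-0.8,-0.07,0,1],
)

```text
time: 7.1
eef_pos: [0.599, -0.03, 0.1167]
tcp_rot: [0.998, 0.047, 0.03, 0.011]
contact_force: [2.5, -3.7, -1.1]
opening: 0.16
```

```bash
python3 - <<'E'
from h import *
delta([.596,-.024,.121],.0915); st()
E
```

```text
tcp [ 0.599  -0.03    0.1167] yaw 0.095 tilt 3.68 t 7.1 op 0.1604653154193458
shift cm [-0.22 -0.62 -0.46] spin 0.0035150327980195684
toolz [ 0.0612 -0.0191 -0.9979] q [-0.2168  0.2103  1.8922 -0.0067  0.9751 -0.3075]
```

>>> send_rows(
  motion=[0,-0.4,0,0,1,0,-0.3,0,0,1],
)

```text
time: 7.3
eef_pos: [0.5986, -0.0253, 0.1171]
tcp_rot: [0.998, 0.048, 0.03, 0.014]
contact_force: [2.8, -3.5, -1.2]
opening: 0.164
```

```bash
python3 - <<'E'
from h import *
delta([.596,-.024,.121],.0915); st()
im,d=cams.read_camera('side'); save('s4.png',cv2.resize(im[190:310,270:390],None,fx=5,fy=5,interpolation=cv2.INTER_CUBIC))
E
```

```text
tcp [ 0.5986 -0.0253  0.1171] yaw 0.097 tilt 3.83 t 7.3 op 0.16380378577313842
shift cm [-0.22 -0.14 -0.41] spin 0.005521403268771152
toolz [ 0.0616 -0.0255 -0.9978] q [-0.2063  0.2083  1.8939 -0.0149  0.9738 -0.2944]
```

View pics/s4.png

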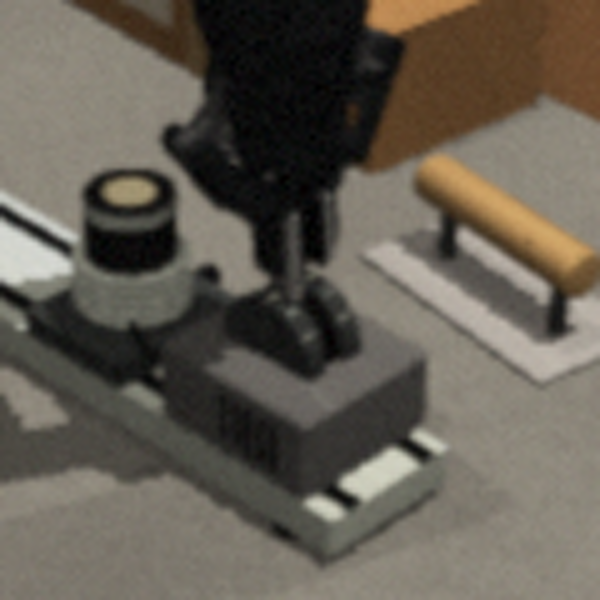

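The stem at (293,250) looks upright. I release and rise.

>>> send_rows(
  motion=[0,0,0,0,5,0,0,0,0,6,0,0,-0.5,0,6,0,0,-2,0,6,0,0,-3,0,6,0,0,-3,0,6,0,0,-1,0,6,0,0,0,0,6],
)

```text
time: 8.15
eef_pos: [0.5913, -0.0192, 0.2151]
tcp_rot: [0.998, 0.046, 0.029, 0.009]
contact_force: [0.8, 0.1, -0.0]
opening: 0.701
```

```bash
python3 - <<'E'
from h import *
delta([.596,-.024,.121],.0915); st()
M=camT('wrist'); im,d=cams.read_camera('wrist'); save('w5.png',im)
w=cloud('wrist',d,M).reshape(-1,3); w=w[~np.isnan(w[:,0])]
L=np.array([.586,.0855]); bx=np.array([-.0915,.9958]); by=np.array([-.9958,-.0915])
b=np.c_[(w[:,:2]-L)@bx-.06,(w[:,:2]-L)@by,w[:,2]]
k=(abs(b[:,1])<.02)&(b[:,0]<-.12)&(b[:,0]>-.24)&(b[:,2]>.112)&(b[:,2]<.165); print('grip pts in bench',k.sum(),np.percentile(b[k],[2,50,98],axis=0).round(4))
k2=k&(b[:,2]>.153); print('top',k2.sum(),b[k2].mean(0))
im,d=cams.read_camera('side'); save('s5.png',cv2.resize(im[190:310,270:390],None,fx=5,fy=5,interpolation=cv2.INTER_CUBIC))
E
```

```text
tcp [ 0.5913 -0.0192  0.2151] yaw 0.0924 tilt 3.52 t 8.15 op 0.7008317790381766
shift cm [-0.12  0.32  9.43] spin 0.0008689890872717321
toolz [ 0.0595 -0.0151 -0.9981] q [-0.2027  0.0857  1.839  -0.0031  1.1555 -0.2933]
grip pts in bench 1104 [[-0.1789 -0.0059  0.1154]
 [-0.1691  0.0006  0.1541]
 [-0.1657  0.0067  0.1589]]
top 571 [-0.17269318  0.00023313  0.15735289]
```

View pics/w5.png

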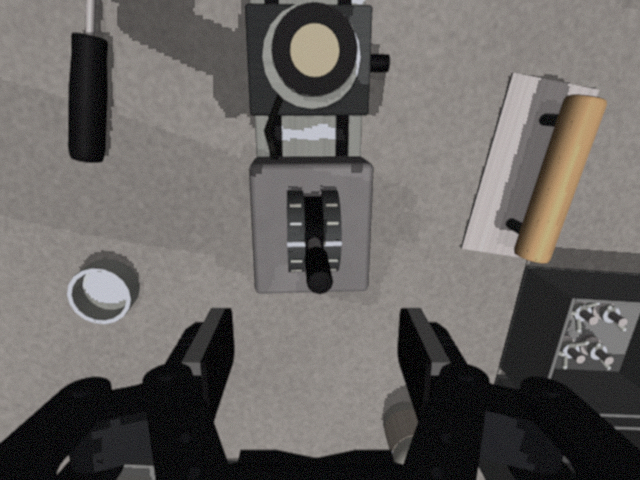

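View pics/s5.png

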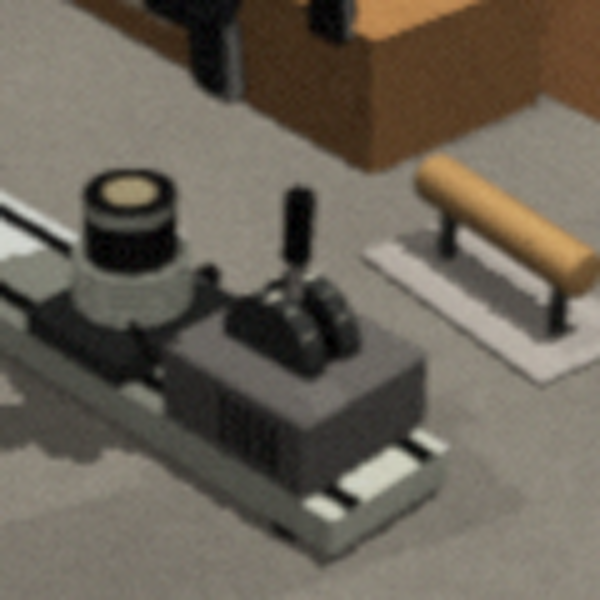

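```bash
python3 - <<'E'
from h import *
bx=np.array([-.0915,.9958]); by=np.array([-.9958,-.0915])
for n in('wrist','side','scene'):
    M=camT(n); im,d=cams.read_camera(n); W=cloud(n,d,M); np.savez(f'pics/6{n}.npz',im=im,d=d,M=M)
    w=W.reshape(-1,3); w=w[~np.isnan(w[:,0])]
    L=np.array([.586,.0855]); b=np.c_[(w[:,:2]-L)@bx,(w[:,:2]-L)@by,w[:,2]]
    k=(abs(b[:,1])<.03)&(abs(b[:,0])<.03)&(b[:,2]>.104)&(b[:,2]<.116)
    c,r=cv2.minEnclosingCircle((b[k][:,:2]*1000).astype(np.float32)); print(n,'lamp top',k.sum(),b[k].mean(0).round(4),c,r)
    # bright lens
    P=K(n); px=proj(n,[[.586,.0855,.110]],M)[0]; print('lens px',px)
    y0,x0=int(px[1]),int(px[0]); r=40 if n=='wrist' else 9
    if 0<=y0-0<480:
        sub=im[max(0,y0-r):y0+r,x0-r:x0+r].astype(int); wy=max(0,y0-r)
        m=(sub.min(2)>100)&(sub[:,:,0]-sub[:,:,2]>15); yy,xx=np.nonzero(m)
        if len(xx):
            u,v=xx.mean()+x0-r,yy.mean()+wy
            ray=M[:3,:3]@np.array([(u-P['cx'])/P['fx'],(v-P['cy'])/P['fy'],1]); s=(.110-M[2,3])/ray[2]; p=M[:3,3]+s*ray; print('lens',u,v,len(xx),p.round(4))
    k=(abs(b[:,1])<.02)&(b[:,0]<-.08)&(b[:,0]>-.15)&(b[:,2]>.112)&(b[:,2]<.165)
    q=b[k]; print('lever',k.sum())
    for z0,z1 in((.114,.126),(.126,.138),(.138,.150),(.150,.165)):
        s=q[(q[:,2]>z0)&(q[:,2]<z1)]
        if len(s): print(z0,len(s),np.percentile(s,[5,50,95],axis=0)[:,0].round(4), np.median(s[:,1]).round(4))
E
```

```text
wrist lamp top 6536 [0.0005 0.0004 0.1103] (0.1628943532705307, 0.3543214797973633) 23.505882263183594
lens px [317.14219552  50.34512933]
lens 316.6325156325156 49.50841750841751 2079 [0.5857 0.0859 0.11  ]
lever 1128
0.114 46 [-0.1098 -0.1076 -0.1057] 0.0007
0.126 196 [-0.111  -0.1067 -0.1057] 0.0009
0.138 227 [-0.1114 -0.1074 -0.1063] 0.0014
0.15 644 [-0.1186 -0.1121 -0.1072] 0.0005
side lamp top 180 [-0.0025  0.0034  0.1085] (-2.3023061752319336, -0.058339402079582214) 25.918739318847656
lens px [295.24719531 227.74365028]
lens 294.6528925619835 222.099173553719 121 [0.6012 0.1083 0.11  ]
lever 102
0.114 15 [-0.1192 -0.1159 -0.1104] 0.0041
0.126 28 [-0.1195 -0.1161 -0.1103] 0.005
0.138 25 [-0.1193 -0.1163 -0.1095] 0.0053
0.15 31 [-0.1208 -0.1165 -0.1094] 0.0026
scene lamp top 239 [ 0.0013 -0.0026  0.1104] (-0.2377602905035019, -1.2149503231048584) 25.063648223876953
lens px [328.26990747 267.84470008]
lens 327.7692307692308 267.81538461538463 65 [0.5871 0.0848 0.11  ]
lever 72
0.114 6 [-0.1117 -0.1087 -0.1071] -0.0032
0.126 17 [-0.1119 -0.1075 -0.1057] -0.0043
0.138 20 [-0.1165 -0.1088 -0.1056] -0.0055
0.15 29 [-0.1188 -0.1115 -0.1067] -0.0027
```

The lens is confirmed at (0.586,0.086), and the lever offset is about -0.04 rad, which is within ±0.1. Now to the stand. I need rows in a turning tool frame, so I write a planner.

```bash
cat >> h.py <<'E'
def rows(target,theta,n):
    T=pose(); Rm=T[:3,:3].copy(); th=np.arctan2(T[1,0],T[0,0]); sp=(th-theta+np.pi)%(2*np.pi)-np.pi
    step=(np.array(target)-T[:3,3])/n*100; out=[]
    for i in range(n):
        out.append((Rm.T@step).round(2).tolist()+[round(sp/n,3)]); Rm=Rm@R.from_euler('z',sp/n).as_matrix()
    print(out)
E
python3 - <<'E'
from h import *
delta([.552,-.335,.29],-1.609); rows([.552,-.335,.29],-1.609,12)
E
```

```text
tcp [ 0.5897 -0.0192  0.2112] yaw 0.0922 tilt 3.13 t 8.4 op 0.7025581628091688
shift cm [-6.25 31.25 -7.62] spin 1.701191681225275
[[-0.52, 2.6, -0.64, np.float64(0.142)], [-0.15, 2.65, -0.64, np.float64(0.142)], [0.23, 2.65, -0.64, np.float64(0.142)], [0.6, 2.59, -0.64, np.float64(0.142)], [0.96, 2.48, -0.64, np.float64(0.142)], [1.3, 2.32, -0.64, np.float64(0.142)], [1.61, 2.11, -0.64, np.float64(0.142)], [1.9, 1.86, -0.64, np.float64(0.142)], [2.14, 1.57, -0.64, np.float64(0.142)], [2.34, 1.25, -0.64, np.float64(0.142)], [2.49, 0.91, -0.64, np.float64(0.142)], [2.6, 0.55, -0.64, np.float64(0.142)]]
```

>>> send_rows(
  motion=[-0.5,2.6,-0.7,0.14,6,-0.15,2.65,-0.7,0.14,6,0.2,2.65,-0.7,0.14,6,0.6,2.6,-0.7,0.14,6,0.95,2.5,-0.7,0.14,6,1.3,2.3,-0.7,0.14,6,1.6,2.1,-0.7,0.14,6,1.9,1.9,-0.7,0.14,6,2.1,1.6,-0.7,0.14,6,2.3,1.25,-0.7,0.14,6,2.5,0.9,-0.7,0.14,6,2.6,0.55,-0.7,0.14,6],
)

```text
time: 9.6
eef_pos: [0.5375, -0.3398, 0.2749]
tcp_rot: [-0.677, 0.735, -0.005, 0.009]
contact_force: [0.3, 0.2, -0.3]
opening: 0.703
```

```bash
python3 - <<'E'
from h import *
for i in range(4):
    delta([.552,-.335,.29],-1.609); st(); M=camT('wrist'); im,d=cams.read_camera('wrist')
delta([.552,-.335,.29],-1.609)
save('w7.png',im); np.savez('pics/w7.npz',im=im,d=d,M=M)
E
```

```text
tcp [ 0.5375 -0.3398  0.2749] yaw -1.6528 tilt 1.21 t 9.6 op 0.7034918306672333
shift cm [-0.61 -1.44 -1.48] spin -0.04375397113383617
toolz [ 0.0204  0.0056 -0.9998] q [-0.7302  0.1638  1.6419  0.0184  1.3245  0.9183]
tcp [ 0.5368 -0.3441  0.2758] yaw -1.66 tilt 1.2 t 9.65 op 0.7005849036280586
shift cm [-1.05 -1.46 -1.38] spin -0.051041042947135296
toolz [ 0.021   0.0012 -0.9998] q [-0.7349  0.1655  1.6381  0.0154  1.3232  0.9215]
tcp [ 0.5373 -0.342   0.2755] yaw -1.6516 tilt 1.24 t 9.7 op 0.7043866271540474
shift cm [-0.82 -1.44 -1.41] spin -0.04258642504949339
toolz [ 0.0214  0.0033 -0.9998] q [-0.7326  0.1645  1.6399  0.0173  1.3236  0.9149]
tcp [ 0.5375 -0.3401  0.2751] yaw -1.6479 tilt 1.24 t 9.75 op 0.7048927065659552
shift cm [-0.63 -1.44 -1.46] spin -0.03890416531127627
toolz [ 0.0211  0.0051 -0.9998] q [-0.7306  0.1637  1.6416  0.0184  1.3241  0.913 ]
tcp [ 0.5377 -0.3389  0.2749] yaw -1.6461 tilt 1.24 t 9.8 op 0.7078163815219256
shift cm [-0.51 -1.43 -1.47] spin -0.037128184084464166
```

View pics/w7.png

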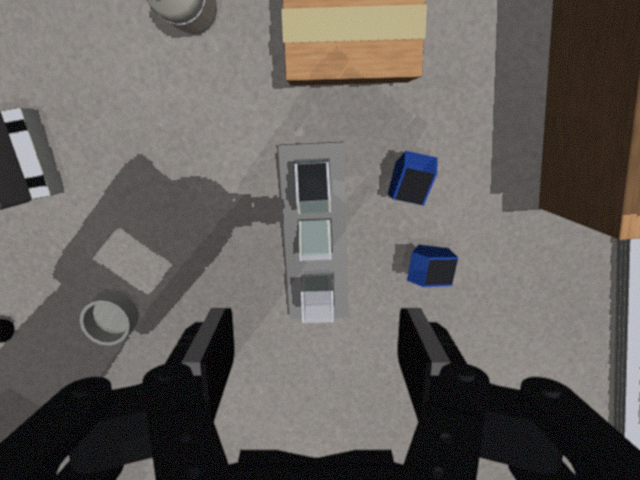

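The penta sits at (312,187). Its dark slant top faces up-picture (the carton side) and its small clear slant is at (312,207), so its x points to the carton. Next I measure it exactly.

```bash
python3 - <<'E'
from h import *
z=np.load('pics/w7.npz'); im=z['im'];M=z['M']; w=cloud('wrist',z['d'],M)
save('c7.png',cv2.resize(im[130:330,250:450],None,fx=3,fy=3,interpolation=cv2.INTER_CUBIC))
p=w.reshape(-1,3); p=p[~np.isnan(p[:,0])]
def box(x0,x1,y0,y1,z0,z1): return p[(p[:,0]>x0)&(p[:,0]<x1)&(p[:,1]>y0)&(p[:,1]<y1)&(p[:,2]>z0)&(p[:,2]<z1)]
s=box(.38,.62,-.395,-.28,.006,.060); r=cv2.minAreaRect((s[:,:2]*1000).astype(np.float32)); print('stand all',r,len(s))
s=box(.38,.62,-.38,-.28,.0095,.014); print('stand top z',np.median(s[:,2])); r=cv2.minAreaRect((s[:,:2]*1000).astype(np.float32)); print('stand',r,len(s))
t=box(.38,.62,-.30,-.2,-.02,.01); print('table',np.median(t[:,2]))
for nm,(a,b) in dict(penta=(.525,.60),wedge=(.475,.522),block=(.41,.47)).items():
    s=box(a,b,-.37,-.30,.025,.065); s=s[np.argsort(s[:,2])]; r=cv2.minAreaRect((s[:,:2]*1000).astype(np.float32)); print(nm,len(s),r,np.percentile(s,[1,50,99],axis=0).round(4).tolist())
E
```

```text
stand all ((499.8702697753906, -335.46026611328125), (62.07893371582031, 180.4038543701172), 88.17361450195312) 10968
stand top z 0.012243356996143123
stand ((499.8702697753906, -335.46026611328125), (62.07893371582031, 180.4038543701172), 88.17361450195312) 6354
table 0.0003611875995799818
penta 1739 ((551.958984375, -337.78033447265625), (30.001609802246094, 45.54267883300781), 88.9105224609375) [[0.53, -0.3525, 0.0304], [0.5542, -0.3378, 0.047], [0.5747, -0.3231, 0.0541]]
wedge 785 ((494.7513732910156, -334.9699401855469), (29.897411346435547, 21.86578369140625), 87.49661254882812) [[0.4843, -0.3496, 0.0252], [0.4948, -0.3349, 0.0347], [0.5049, -0.3202, 0.0415]]
block 1326 ((441.8942565917969, -333.3608703613281), (29.912290573120117, 33.17060470581055), 87.31940460205078) [[0.4261, -0.3483, 0.026], [0.4474, -0.3335, 0.053], [0.4585, -0.3188, 0.0548]]
```

View pics/c7.png

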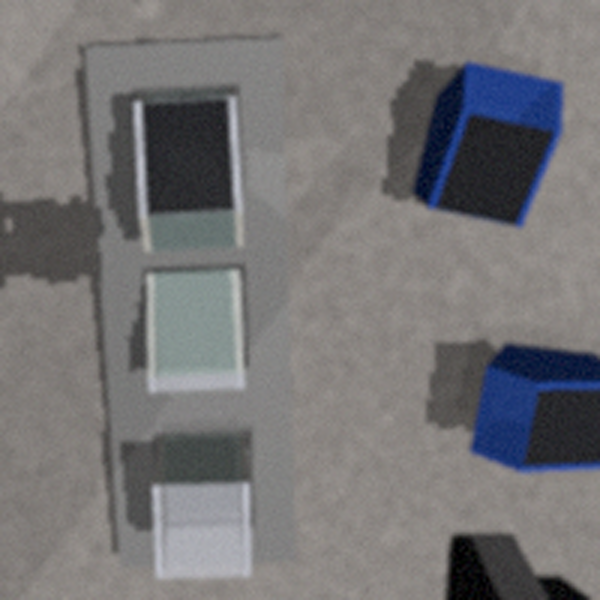

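```bash
python3 - <<'E'
from h import *
delta([.553,-.3375,.11],-1.601)
E
```

```text
tcp [ 0.5377 -0.3389  0.2749] yaw -1.6461 tilt 1.24 t 9.8 op 0.7078163815219256
shift cm [-0.14 -1.18 16.52] spin -0.045128184084464174
```

>>> send_rows(
  motion=[0,-0.3,1,-0.02,6,0,-0.3,2,-0.02,6,0,0,2.5,0,6,0,0,2.5,0,6,0,0,2.5,0,6,0,0,2.5,0,6,0,0,2,0,6,0,0,1,0,6],
)

```text
time: 10.6
eef_pos: [0.5488, -0.3253, 0.1012]
tcp_rot: [-0.704, 0.71, -0.001, 0.01]
contact_force: [0.4, 0.5, -0.6]
opening: 0.699
```

```bash
python3 - <<'E'
from h import *
for i in range(4): cams.read_camera('wrist')
delta([.553,-.3375,.06],-1.601); st()
E
```

```text
tcp [ 0.5503 -0.3277  0.1054] yaw -1.58 tilt 1.29 t 10.8 op 0.7056912779627118
shift cm [ 1.02 -0.18  4.54] spin 0.0209725960849374
toolz [ 0.0206  0.0092 -0.9997] q [-0.7032  0.3312  1.7643  0.0236  1.0364  0.8649]
```

>>> send_rows(
  motion=[0.5,-0.1,0.5,0.01,6,0.5,-0.1,1,0.01,6,0,0,1,0,6,0,0,1,0,6,0,0,0.5,0,6],
)

```text
time: 11.3
eef_pos: [0.5564, -0.3413, 0.0685]
tcp_rot: [-0.696, 0.718, -0.01, 0.011]
contact_force: [0.1, 0.7, -0.8]
opening: 0.703
```

```bash
python3 - <<'E'
from h import *
for i in range(3): cams.read_camera('wrist')
delta([.553,-.3375,.016],-1.601); st()
M=camT('wrist'); im,d=cams.read_camera('wrist'); save('w8.png',im)
E
```

```text
tcp [ 0.5565 -0.3412  0.0691] yaw -1.6013 tilt 1.69 t 11.45 op 0.7030973313562355
shift cm [-0.35  0.52  5.3 ] spin -0.00033150907019940945
toolz [ 0.0294  0.0016 -0.9996] q [-0.7131  0.3964  1.7536  0.0248  0.9705  0.8745]
```

View pics/w8.png

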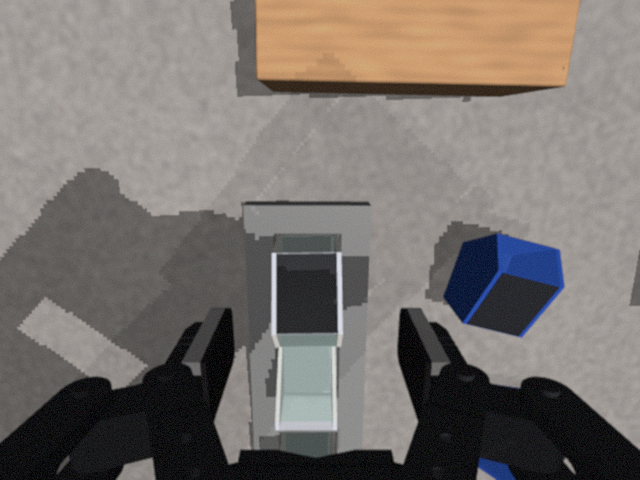

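>>> send_rows(
  motion=[-0.2,0.3,0.5,0,6,-0.15,0.3,1,0,6,0,0.1,1,0,6,0,0.1,1,0,6,0,0,0.5,0,6],
)

```text
time: 12.0
eef_pos: [0.5504, -0.3377, 0.0282]
tcp_rot: [-0.696, 0.718, -0.012, 0.011]
contact_force: [0.5, 0.7, -0.4]
opening: 0.7
```

```bash
python3 - <<'E'
from h import *
for i in range(4): cams.read_camera('wrist')
delta([.553,-.3375,.016],-1.601); st()
E
```

```text
tcp [ 0.5513 -0.3385  0.0299] yaw -1.6009 tilt 1.98 t 12.2 op 0.7014989314628617
shift cm [-0.1  -0.12  1.39] spin 0.00014668738441292462
toolz [ 0.0344 -0.0027 -0.9994] q [-0.7152  0.4375  1.7826  0.0263  0.894   0.8694]
```

>>> send_rows(
  motion=[-0.1,-0.2,0.5,0,6,0,0,0.7,0,6],
)

```text
time: 12.4
eef_pos: [0.5554, -0.3388, 0.0197]
tcp_rot: [-0.696, 0.718, -0.015, 0.012]
contact_force: [-0.5, 0.5, -1.5]
opening: 0.703
```

```bash
python3 - <<'E'
from h import *
for i in range(4): cams.read_camera('wrist')
delta([.5535,-.3375,.016],-1.601); st()
im,d=cams.read_camera('wrist'); save('w9.png',im)
im,d=cams.read_camera('side'); save('s9.png',cv2.resize(im[310:430,340:500],None,fx=5,fy=5,interpolation=cv2.INTER_CUBIC))
E
```

```text
tcp [ 0.5545 -0.3382  0.0188] yaw -1.601 tilt 2.08 t 12.6 op 0.7020688508264061
shift cm [-0.07  0.11  0.28] spin -3.7913180598980745e-05
toolz [ 0.036  -0.0042 -0.9993] q [-0.7116  0.4578  1.7786  0.0265  0.8754  0.8727]
```

View pics/w9.png

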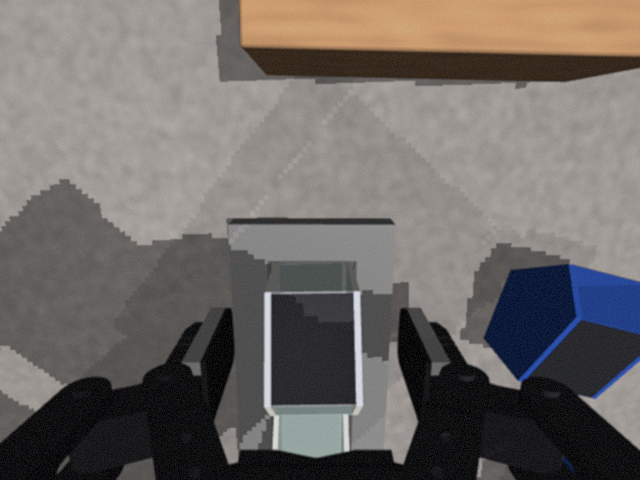

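View pics/s9.png

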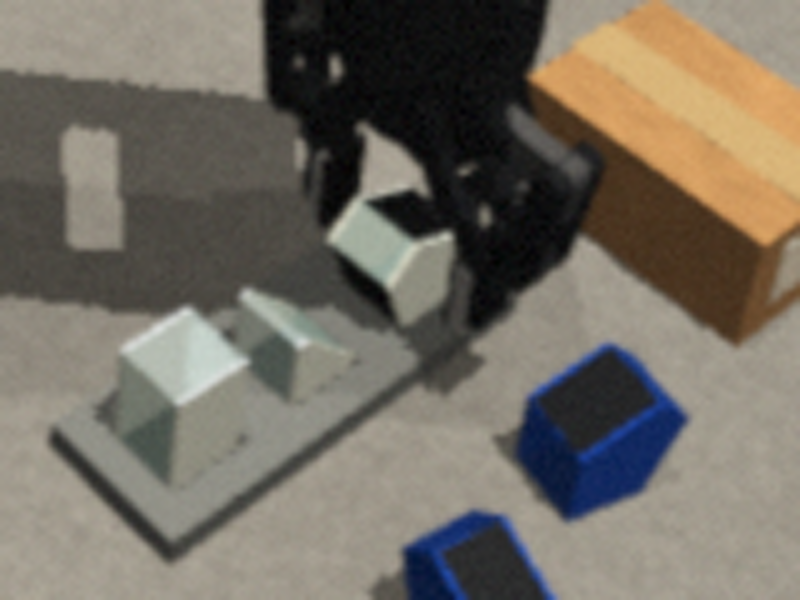

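Both pads straddle the frosted faces (pads at columns 222/410, prism centred at 313). I close gently.

>>> send_rows(
  motion=[0,0.1,0.1,0,4.5,0,0,0,0,2,0,0,0,0,2,0,0,0,0,2],
  grip_force=40,
)

```text
time: 13.1
eef_pos: [0.554, -0.3378, 0.0189]
tcp_rot: [-0.696, 0.718, -0.014, 0.012]
contact_force: [-0.4, -0.2, -0.7]
opening: 0.344
```

```bash
python3 - <<'E'
from h import *
for i in range(4): im,d=cams.read_camera('wrist')
delta([.5535,-.3375,.016],-1.601); st(); print(ctrl.get_state()['contact_force'],ctrl.get_state()['wrist_torque'])
save('w10.png',im)
E
```

```text
tcp [ 0.554  -0.3378  0.0189] yaw -1.6016 tilt 2.14 t 13.3 op 0.3459496670197207
shift cm [-0.03  0.06  0.29] spin -0.0006142567099871599
toolz [ 0.0372 -0.0034 -0.9993] q [-0.7122  0.4562  1.7807  0.0284  0.8744  0.8715]
[0.52050383 1.29419193 0.80242763] [ 0.20659826 -0.00476175 -0.05399289]
```

View pics/w10.png

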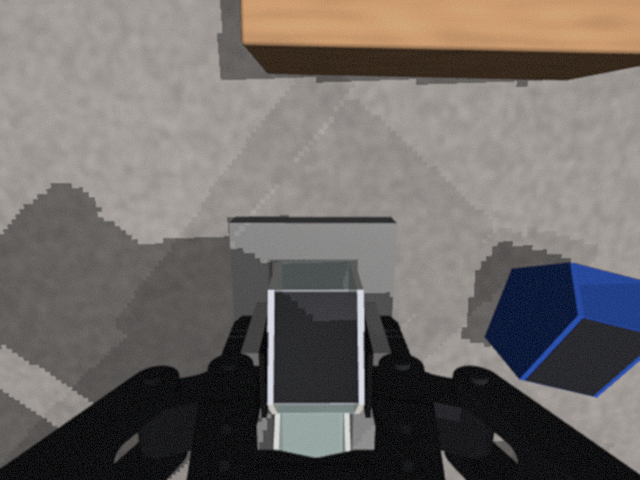

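Opening is 29.4 mm, so the prism is held. I save the grasp pose and lift slowly.

```bash
python3 - <<'E'
from h import *
Tg=pose(); P=np.eye(4); th=np.arctan2(Tg[1,0],Tg[0,0])+np.pi/2
P[:3,:3]=R.from_euler('z',th).as_matrix(); P[:3,3]=[.558,-.3375,.008]
np.save('rel.npy',np.linalg.inv(Tg)@P); print((np.linalg.inv(Tg)@P).round(4))
E
cat >> h.py <<'E'
def prism():
    P=pose()@np.load('rel.npy'); print('prism pos',P[:3,3].round(4),'yaw',np.arctan2(P[1,0],P[0,0]).round(4),'ztilt',P[:3,2].round(4)); return P
E
```

```text
[[ 0.000e+00 -1.000e+00  2.300e-03 -5.000e-04]
 [-9.993e-01 -1.000e-04 -3.730e-02 -3.600e-03]
 [ 3.730e-02 -2.300e-03 -9.993e-01  1.100e-02]
 [ 0.000e+00  0.000e+00  0.000e+00  1.000e+00]]
```

>>> send_rows(
  motion=[0,0,-0.3,0,2,0,0,-0.7,0,2,0,0,-1,0,2,0,0,-1,0,2,0,0,-1,0,2,0,0,-1,0,2,0,0,-1,0,2,0,0,-0.5,0,2],
)

```text
time: 14.1
eef_pos: [0.551, -0.3386, 0.0896]
tcp_rot: [-0.696, 0.718, -0.015, 0.011]
contact_force: [0.4, -0.5, -0.7]
opening: 0.346
```

```bash
python3 - <<'E'
from h import *
for i in range(4): im,d=cams.read_camera('side')
delta([.5535,-.3375,.016],-1.601); st(); prism()
save('s11.png',cv2.resize(im[270:430,320:500],None,fx=4,fy=3.7,interpolation=cv2.INTER_CUBIC))
E
```

```text
tcp [ 0.5503 -0.338   0.0875] yaw -1.6016 tilt 2.03 t 14.3 op 0.3420510937530185
shift cm [-0.08 -0.06  7.15] spin -0.0005948665044659407
toolz [ 0.0353 -0.0038 -0.9994] q [-0.7156  0.3551  1.7705  0.0243  0.9871  0.8728]
prism pos [ 0.5543 -0.3376  0.0766] yaw -0.0308 ztilt [1.9e-03 4.0e-04 1.0e+00]
```

View pics/s11.png

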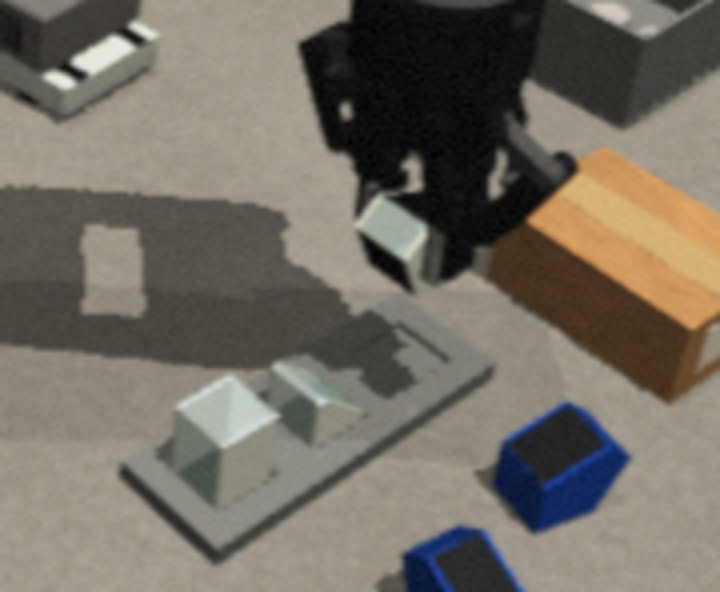

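Lifted clean: the pocket is empty, the prism is upright in the fingers, and wedge and block are untouched. Now higher.

>>> send_rows(
  motion=[0,0,-1,0,2,0,0,-2,0,2,0,0,-2.5,0,2,0,0,-2.5,0,2,0,0,-2.5,0,2,0,0,-2.5,0,2,0,0,-2,0,2,0,0,-1,0,2],
)

```text
time: 15.1
eef_pos: [0.5418, -0.335, 0.248]
tcp_rot: [-0.696, 0.718, -0.006, 0.011]
contact_force: [0.5, -0.9, -1.2]
opening: 0.342
```

```bash
python3 - <<'E'
from h import *
for i in range(4): cams.read_camera('side')
delta([.586,.09,.26],.093); st(); prism(); rows([.586,.05,.26],.093,22)
E
```

```text
tcp [ 0.5409 -0.3343  0.2444] yaw -1.6016 tilt 1.27 t 15.3 op 0.34560223697083814
shift cm [-42.56  -3.22  -1.07] spin -1.6945741295709247
toolz [ 0.02    0.0095 -0.9998] q [-0.721   0.1854  1.673   0.0213  1.2746  0.8746]
prism pos [ 0.5447 -0.3338  0.2334] yaw -0.0306 ztilt [ 0.0173 -0.0129  0.9998]
[[-1.75, -0.15, -0.05, np.float64(-0.077)], [-1.74, -0.29, -0.05, np.float64(-0.077)], [-1.71, -0.42, -0.05, np.float64(-0.077)], [-1.67, -0.55, -0.05, np.float64(-0.077)], [-1.62, -0.68, -0.05, np.float64(-0.077)], [-1.57, -0.8, -0.05, np.float64(-0.077)], [-1.5, -0.92, -0.05, np.float64(-0.077)], [-1.43, -1.03, -0.05, np.float64(-0.077)], [-1.34, -1.14, -0.05, np.float64(-0.077)], [-1.25, -1.24, -0.05, np.float64(-0.077)], [-1.15, -1.33, -0.05, np.float64(-0.077)], [-1.05, -1.41, -0.05, np.float64(-0.077)], [-0.93, -1.49, -0.05, np.float64(-0.077)], [-0.82, -1.56, -0.05, np.float64(-0.077)], [-0.69, -1.62, -0.05, np.float64(-0.077)], [-0.57, -1.67, -0.05, np.float64(-0.077)], [-0.44, -1.7, -0.05, np.float64(-0.077)], [-0.31, -1.73, -0.05, np.float64(-0.077)], [-0.17, -1.75, -0.05, np.float64(-0.077)], [-0.04, -1.76, -0.05, np.float64(-0.077)], [0.1, -1.76, -0.05, np.float64(-0.077)], [0.23, -1.74, -0.05, np.float64(-0.077)]]
```

>>> send_rows(
  motion=[-1.75,-0.15,0,-0.08,2,-1.75,-0.3,0,-0.08,2,-1.7,-0.4,0,-0.08,2,-1.7,-0.55,0,-0.08,2,-1.6,-0.7,0,-0.08,2,-1.6,-0.8,0,-0.08,2,-1.5,-0.9,0,-0.08,2,-1.4,-1.0,0,-0.08,2,-1.35,-1.15,0,-0.08,2,-1.25,-1.25,0,-0.08,2,-1.15,-1.3,0,-0.08,2],
)

```text
time: 16.4
eef_pos: [0.5481, -0.1309, 0.2212]
tcp_rot: [0.941, -0.338, -0.014, -0.012]
contact_force: [0.0, -0.2, -0.5]
opening: 0.343
```

```bash
python3 - <<'E'
from h import *
for i in range(4): cams.read_camera('side')
delta([.586,.09,.26],.093); st(); prism(); rows([.586,.07,.26],.093,12)
E
```

```text
tcp [ 0.5485 -0.1318  0.2221] yaw -0.6943 tilt 2.02 t 16.6 op 0.34268066527840213
shift cm [-11.43 -19.49  -3.15] spin -0.7873141944127453
toolz [-0.0161  0.0314 -0.9994] q [-0.4255  0.064   1.8483  0.023   1.2571  0.2616]
prism pos [ 0.5502 -0.1284  0.2112] yaw 0.8772 ztilt [ 0.0418 -0.0041  0.9991]
[[-0.85, -1.5, -0.27, np.float64(-0.066)], [-0.75, -1.55, -0.27, np.float64(-0.066)], [-0.64, -1.59, -0.27, np.float64(-0.066)], [-0.54, -1.63, -0.27, np.float64(-0.066)], [-0.43, -1.66, -0.27, np.float64(-0.066)], [-0.32, -1.69, -0.27, np.float64(-0.066)], [-0.21, -1.71, -0.27, np.float64(-0.066)], [-0.09, -1.72, -0.27, np.float64(-0.066)], [0.02, -1.72, -0.27, np.float64(-0.066)], [0.13, -1.71, -0.27, np.float64(-0.066)], [0.24, -1.7, -0.27, np.float64(-0.066)], [0.35, -1.68, -0.27, np.float64(-0.066)]]
```

>>> send_rows(
  motion=[-0.85,-1.5,-0.5,-0.066,2,-0.75,-1.55,-0.5,-0.066,2,-0.65,-1.6,-0.5,-0.066,2,-0.55,-1.65,-0.5,-0.066,2,-0.45,-1.65,-0.5,-0.066,2,-0.3,-1.7,-0.5,-0.066,2,-0.2,-1.7,-0.4,-0.066,2,-0.1,-1.7,-0.4,-0.066,2,0,-1.7,-0.4,-0.066,2,0.1,-1.7,-0.4,-0.066,2],
)

```text
time: 17.6
eef_pos: [0.5793, 0.0294, 0.267]
tcp_rot: [1.0, -0.018, -0.013, -0.015]
contact_force: [0.2, -0.1, -1.3]
opening: 0.343
```

```bash
python3 - <<'E'
from h import *
for i in range(4): cams.read_camera('side')
delta([.586,.086,.20],.093); st(); prism()
E
```

```text
tcp [0.5791 0.029  0.267 ] yaw -0.0377 tilt 2.25 t 17.8 op 0.3419410468500996
shift cm [ 0.65 -5.53  6.84] spin -0.13072323081763582
toolz [-0.026   0.0294 -0.9992] q [-0.136   0.0656  1.7637  0.0263  1.3421 -0.1043]
prism pos [0.5785 0.0329 0.2561] yaw 1.5333 ztilt [0.0297 0.0078 0.9995]
```

>>> send_rows(
  motion=[0,-0.5,0,-0.05,2,0.2,-1.2,0,-0.05,2,0.3,-1.5,0,-0.03,2,0.2,-1.2,0,0,2,0,-0.6,0,0,2],
)

```text
time: 18.3
eef_pos: [0.5836, 0.0778, 0.2661]
tcp_rot: [0.999, 0.044, -0.014, -0.015]
contact_force: [-0.5, 0.5, -0.1]
opening: 0.344
```

```bash
python3 - <<'E'
from h import *
for i in range(4): cams.read_camera('side')
st(); P=prism(); delta(pose()[:3,3]+np.array([.586,.086,.145])-P[:3,3],.093)
E
```

```text
toolz [-0.0288  0.0279 -0.9992] q [-0.0528  0.0859  1.7434  0.0271  1.3426 -0.1468]
prism pos [0.5824 0.0806 0.2554] yaw 1.6589 ztilt [0.0278 0.0095 0.9996]
tcp [0.5836 0.0768 0.2663] yaw 0.0879 tilt 2.3 t 18.5 op 0.3434498476322787
shift cm [ 0.69 -0.17 11.04] spin -0.005097761500581832
```

>>> send_rows(
  motion=[0.2,0,1,0,2,0.2,0,1.5,0,2,0,0,1.5,0,2,0,0,1.5,0,2,0,0,1.5,0,2,0,0,1,0,2],
)

```text
time: 19.1
eef_pos: [0.585, 0.0781, 0.1791]
tcp_rot: [0.999, 0.043, -0.014, -0.014]
contact_force: [0.7, -0.6, -0.8]
opening: 0.348
```

```bash
python3 - <<'E'
from h import *
for i in range(4): im,d=cams.read_camera('side')
save('s12.png',cv2.resize(im[150:300,210:370],None,fx=4,fy=4,interpolation=cv2.INTER_CUBIC))
st(); P=prism(); delta(pose()[:3,3]+np.array([.586,.086,.140])-P[:3,3],.093)
im,d=cams.read_camera('wrist'); save('w12.png',im)
E
```

```text
toolz [-0.0264  0.0273 -0.9993] q [-0.05    0.1619  1.8181  0.0279  1.1895 -0.1462]
prism pos [0.5851 0.082  0.1708] yaw 1.6568 ztilt [0.0255 0.0101 0.9996]
tcp [0.5862 0.0782 0.1817] yaw 0.0858 tilt 2.17 t 19.3 op 0.3424993067889256
shift cm [ 0.2  -0.3   3.09] spin -0.007169250001597849
```

View pics/s12.png

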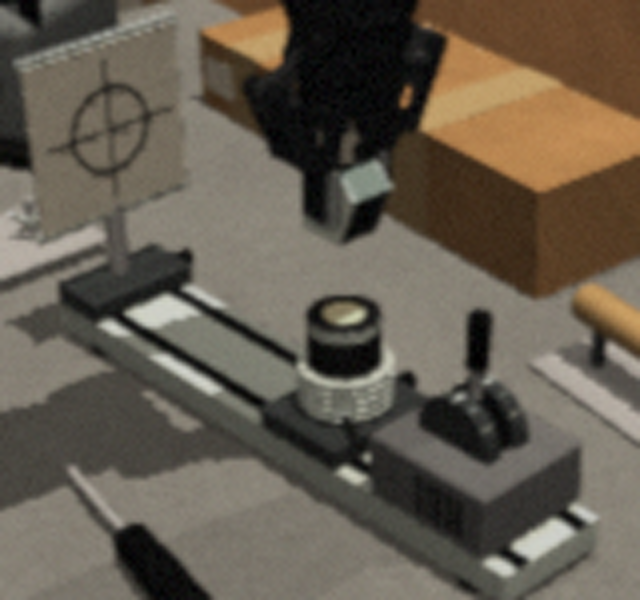

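View pics/w12.png

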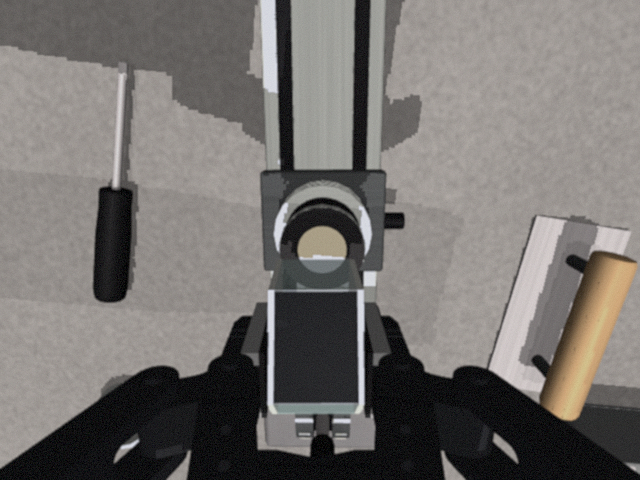

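Clear face towards the screen, prism above the lamp, lever still upright, and the prism unmoved in the fingers (268–362, 290–412 as at the grasp). Final descent.

>>> send_rows(
  motion=[0.1,-0.2,0.5,-0.01,2,0.1,-0.1,0.8,0,2,0,0,0.8,0,2,0,0,0.7,0,2],
)

```text
time: 19.75
eef_pos: [0.5907, 0.0824, 0.1573]
tcp_rot: [0.999, 0.048, -0.007, -0.014]
contact_force: [-0.2, -0.3, -1.9]
opening: 0.343
```

```bash
python3 - <<'E'
from h import *
for i in range(5): cams.read_camera('side')
st(); P=prism(); delta(pose()[:3,3]+np.array([.586,.086,.140])-P[:3,3],.093)
E
```

```text
toolz [-0.016   0.0269 -0.9995] q [-0.0427  0.1923  1.8295  0.0288  1.137  -0.1515]
prism pos [0.5897 0.0861 0.1469] yaw 1.6676 ztilt [0.0147 0.0105 0.9998]
tcp [0.5907 0.0823 0.1578] yaw 0.0967 tilt 1.79 t 20.0 op 0.3455307802195882
shift cm [-0.36 -0.01  0.7 ] spin 0.0036954854114559232
```

>>> send_rows(
  motion=[-0.25,0,0.3,0,2,-0.2,0,0.3,0,2],
)

```text
time: 20.2
eef_pos: [0.5868, 0.0819, 0.1528]
tcp_rot: [0.999, 0.048, -0.006, -0.014]
contact_force: [-0.1, 0.1, -1.0]
opening: 0.344
```

```bash
python3 - <<'E'
from h import *
for i in range(6): cams.read_camera('side')
st(); P=prism(); delta(pose()[:3,3]+np.array([.586,.086,.140])-P[:3,3],.093)
for n in('side','scene'):
    M=camT(n); im,d=cams.read_camera(n); W=cloud(n,d,M); p=W.reshape(-1,3); p=p[~np.isnan(p[:,0])]
    # project predicted prism
    o=np.array([[16,0],[16,32],[-16,45],[-29,32],[-16,0]])/1000
    big=cv2.resize(im,None,fx=4,fy=4,interpolation=cv2.INTER_CUBIC); raw=big.copy()
    for y in(-.015,.015):
        q=np.c_[o[:,0],np.full(5,y),o[:,1],np.ones(5)]@P.T; uv=proj(n,q[:,:3],M); cv2.polylines(big,[((uv+.5)*4).astype(int)],True,(255,0,0),1)
    c=(proj(n,[P[:3,3]],M)[0]*4).astype(int); x0=c[0]-190;y0=c[1]-250
    save(f'f_{n}.png',np.hstack([raw[y0:y0+480,x0:x0+380],big[y0:y0+480,x0:x0+380]]))
im,d=cams.read_camera('wrist'); save('w13.png',im)
s=ctrl.get_state(); print(s['dq'].round(4),s['contact_force'])
E
```

```text
toolz [-0.0136  0.0268 -0.9995] q [-0.0435  0.1887  1.8435  0.029   1.1243 -0.1527]
prism pos [0.586  0.0857 0.142 ] yaw 1.6675 ztilt [0.0123 0.0106 0.9999]
tcp [0.587  0.082  0.1529] yaw 0.0966 tilt 1.72 t 20.5 op 0.349666438059349
shift cm [ 0.   -0.02  0.2 ] spin 0.003643058763456608
[-0.0003  0.001  -0.0013  0.0007 -0.0018  0.0001] [-0.81392313  0.06746024 -1.24621558]
```

View pics/f_side.png

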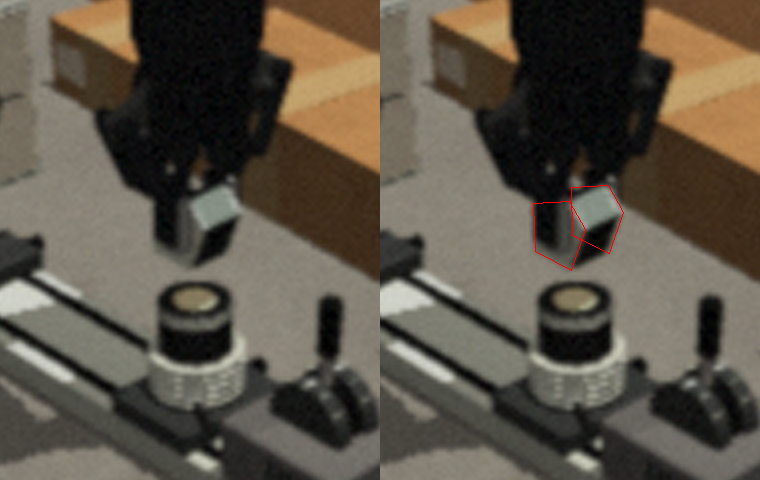

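View pics/f_scene.png

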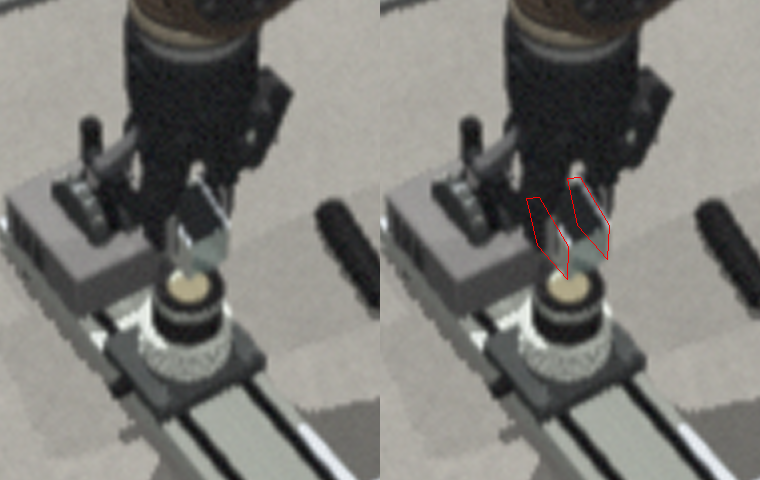

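View pics/w13.png

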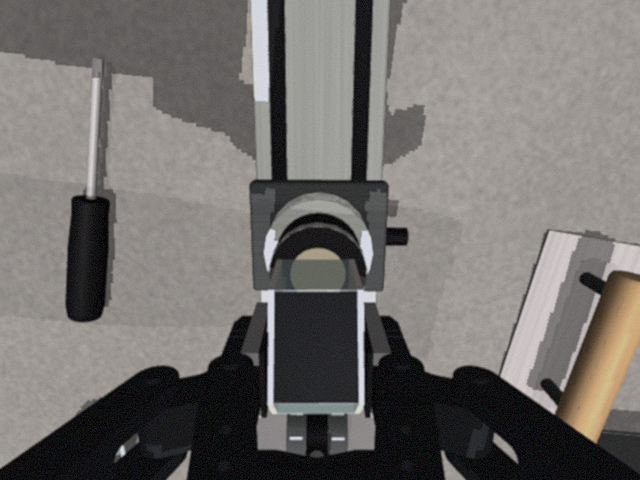

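The prism's predicted outline matches both views to a few pixels. A final check of the lever angle, by projecting candidate axes.

```bash
python3 - <<'E'
from h import *
bx=np.array([-.0915,.9958,0]); L=np.array([.586,.086,0]); pv=L-.110*bx+[0,0,.078]
for n in('side','scene'):
    M=camT(n); im,d=cams.read_camera(n); f=6; big=cv2.resize(im,None,fx=f,fy=f,interpolation=cv2.INTER_CUBIC)
    g=im.astype(int).max(2)
    c=(proj(n,[pv+[0,0,.05]],M)[0]); 
    tiles=[]
    x0=int(c[0]*f)-125;y0=int(c[1]*f)-150
    for a in(None,0,-.1):
        b=big.copy()
        if a is not None:
            ax=np.sin(a)*bx+np.array([0,0,np.cos(a)]); side=np.cos(a)*bx-np.array([0,0,np.sin(a)])
            q=[pv+ax*.044,pv+ax*.080]; uv=proj(n,q,M); cv2.line(b,*[tuple(((u+.5)*f).astype(int)) for u in uv],(255,0,0),1)
        tiles.append(b[y0:y0+300,x0:x0+250])
    save(f'l_{n}.png',np.hstack(tiles))
    # grip mask centroid axis
    for r in spotter.trace('dimmer',n)[:1]:
        print(n,r['bbox'],r['conf'])
    for a in(0.05,0,-.05,-.1):
        ax=np.sin(a)*bx+np.array([0,0,np.cos(a)]); print(a,proj(n,[pv+ax*.044,pv+ax*.080],M).round(1).tolist())
print(ctrl.get_state()['eef_pos'])
E
```

```text
side [320.6, 222.8, 12.0, 26.9] 0.68
0.05 [[327.0, 240.5], [326.6, 226.5]]
0 [[327.7, 240.8], [327.9, 227.1]]
-0.05 [[328.4, 241.2], [329.2, 227.8]]
-0.1 [[329.1, 241.7], [330.5, 228.6]]
scene [301.8, 224.1, 4.6, 11.5] 0.64
0.05 [[305.3, 238.2], [305.7, 229.1]]
0 [[304.8, 237.7], [304.9, 228.1]]
-0.05 [[304.4, 237.2], [304.0, 227.2]]
-0.1 [[303.9, 236.7], [303.2, 226.3]]
[0.58693082 0.0819614  0.15279795]
```

View pics/l_side.png

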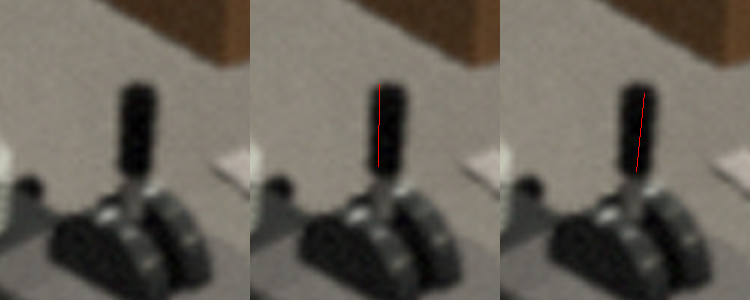

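View pics/l_scene.png

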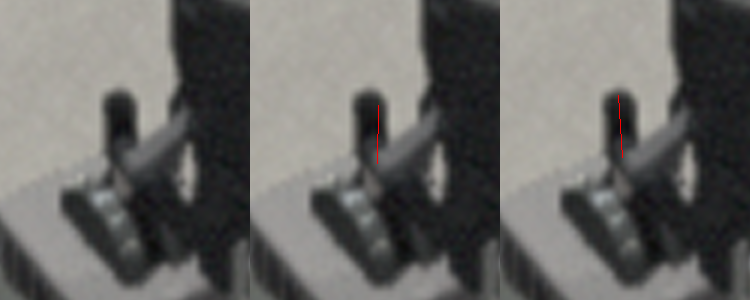

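All lever estimates lie between -0.03 and -0.05 rad, within ±0.1. The prism is still and in place, so I hand in.

```bash
python3 - <<'E'
from h import *
prism(); s=ctrl.get_state(); print(s['time'],s['opening'],s['dq'].round(4)); print(workorder.sign_off())
E
```

```text
prism pos [0.5859 0.0858 0.1419] yaw 1.6675 ztilt [0.0125 0.0106 0.9999]
20.85 0.34497974014342236 [-0.0002  0.0007  0.0019  0.0004 -0.0009  0.0004]
the job is handed in; nothing more can be done
None
```

I set the dimmer lever upright and let it go. Then I lifted the clear five-sided prism by its two frosted faces and handed the job in at 20.85 s with the prism held over the lamp lens. `sign_off` gives no verdict, so the figures below are my own last checks.

| Check | Last reading | Limit |
|---|---|---|
| Base centre to lens axis | under about 1 mm computed; with 2–3 mm camera calibration error | 8 mm |
| Height of the clear face's centre | 158 mm | 144 to 168 mm |
| Squareness to the screen | about 0.005 rad off | 0.12 rad |
| Prism tilt from vertical | about 0.016 rad | 0.12 rad |
| Lever angle | -0.03 to -0.05 rad | ±0.1 rad |
| Joint speeds | near zero | n/a (the limit is on the prism's speed) |

- **How measured:** the prism's position is worked out from the arm's pose and where the prism sat in the grip. The last wrist picture shows it has not slipped in the fingers, and its predicted outline matched the side and scene views to within a few pixels.
- **Other parts:** the wedge and block were in place after the lift. I saw no contact with the bench or bystanders in the views I took, but I did not measure every one at the end.
- **What disagreed:**
    - The lever leans slightly away from the lamp rather than exactly upright; one side-camera depth reading put it nearer zero.
    - The tool tilted by up to 3.8° during the lever work. It was 2.1° at the grasp and 1.7° at the end, and the prism tilt figure allows for that.

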